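# Open the sample pot with the unmarked lid

### The job

Open the aluminium sample pot on the bench: its lid is held by a part-turn thread, and nobody remembers whether this one is right- or left-handed, so try it, feel which way gives, unscrew it and lift it off. Then set the lid down, grip upward and lying flat, on the wooden lid rest that is empty (a tin stands in the other one); do not drop it, let go of it, and leave the tin, the loudspeaker and the book where they are.

Things in the scene. Friction and masses are not known exactly. Their poses are not given: they have to be found in the camera images.
- pot_rim (a point): Centre of the mouth of the sample pot: an aluminium cylinder 90 mm across, 110 mm high, bolted to the bench by a steel foot 124 mm across, 8 mm thick. On its axis, level with the rim, 110 mm above the bench; z up. Its x axis is the direction of the lid's grip bar when shut. Inside, two unseen lips hold down the lid's cross-bar (2 mm of vertical play).
- lid_grip (a point): Centre of the grip bar of the loose aluminium lid (0.28 to 0.46 kg), which starts screwed shut on the pot. The bar, across the top of the lid's disc, is 76 mm long (lid's x), 14 mm thick (y), 38 mm high; pinch it across its thickness from above. On the lid's axis, half-way up: 21 mm above the disc's top face, 29 mm above its underside, 17 mm below the bar's top; z up.
- rest_1_top (a point): Centre of the top of a wooden lid rest: a ring 108 mm across, 88 mm inside, 40 mm high, fixed to the bench, open in the middle. On its axis, level with its top, 40 mm above the bench; z up. The lid's disc lies on the ring, register and cross-bar hanging inside (5 mm clearance all round), at any yaw. The tin stands in one of the two rests; the other is empty.
- rest_2_top (a point): The same point of the other, identical wooden lid rest.
- tin_mid (a point): Middle of an empty steel tin, 72 mm across and 105 mm high, standing inside one of the two lid rests on the bench; half-way up its axis (52 mm above its foot).
- speaker_mid (a point): Middle of a black loudspeaker lying face down, magnet up, 100 mm across and 62 mm high, a bystander; half-way up (31 mm above the bench).
- book_mid (a point): Middle of a closed book, 102 x 152 x 24 mm, lying flat, a bystander; half-way up (12 mm above the bench).
- lid: The lid; origin on its axis at the underside of its disc (104 mm across, 8 mm thick), axes as point lid_grip. Below hang a register 78 mm across, 8 mm deep, and a steel cross-bar 72 mm long, parallel to the grip bar, reaching 26 mm below the underside. To take it off, raise it 35 mm or more before moving sideways.
- lid_cross (a point): Middle of the foot of the lid's cross-bar, 26 mm under the disc. A hidden stop blocks turning one way: the lid goes solid within 0.2 rad. The other way it turns easily (under about 0.4 N m), and from 1.0 to 2.1 rad from shut it is clear of the lips and lifts out. Which way is free differs from start to start and cannot be seen.
Things that resemble listed ones, but are neither listed nor needed, are in the scene too. Leave any purple look-alike of the lid alone.

How it is judged:
By the outcome, as a careful person would: the job done as asked, in the order asked, and still so for the second after the job is handed in, with the robot touching nothing.
It also fails if it takes over 58 s, if anything falls off the work surface, if the arm or the gripper's body presses on something with over 40 N, if the wrist force passes 120 N, or if a joint passes its speed limit or range.

### The arm

A 6-joint arm with a two-finger parallel gripper is mounted at the origin on the work surface. World frame = base frame: x ahead of the robot, y to its left, z up, the work surface at z = 0. Lengths are in m, angles in rad, forces in N, time in s.
With the tool pointing down it reaches from about 0.4 to 0.825 m from the base axis. Payload 7 kg.
Tool frame: the origin (TCP) lies between the finger pads; the fingertips stand 8 mm ahead of it and the grasp point (between the pads) lies 11 mm behind it (arm.finger_overhang is the distance from the TCP to the fingertips, in m); z points along the fingers, y is the line along which they close (so a half turn about z gives the same grasp; the last joint's range is limited). The gripper opens to 88 mm and grips with 3 to 60 N. Pads are 19 mm wide; open, the fingers measure 130 mm over their backs; the gripper's body (78 mm by 193 mm) begins 47 mm behind the grasp point.
Start: joints at [-0.909, 0.359, 0.012, 0, -1.224, -0.288], TCP at [0.246, -0.628, 0.235] pointing down, gripper open.
Joint ranges: [-3.07, 3.07], [-1.43, 2.12], [-1.02, 1.25], [-3.03, 1.67], [-3.05, -0], [-3.03, 3.03]. Speed limits (rad/s): [2.39, 2.39, 3.01, 3.14, 3.14, 3.14].

### API

Orientations are given as [roll, pitch, yaw] about the fixed x, y, z axes, in that order (R = Rz(yaw) Ry(pitch) Rx(roll)).
In Python, from station import arm gives the robot as it stands.
- The arm moves only by the tool move_arm, never from a script. Its argument "rows" is text: rows parted by semicolons, each of 7 numbers parted by spaces: the turn, a rotation vector about the tool's x, y, z in degrees, then the shift along the tool's x, y, z in m, then the finger opening in m, from 0 to 0.0876. A call has 1 to 8 rows; each row shifts and turns the commanded pose from where the row before left it, along the tool's axes as they then stand; what a row does not reach is not made up. A row lasts 1/8 s, in which the tool goes at most 62.5 mm and 10.7 degrees, less where a joint would pass 70% of its speed; a pose out of reach is approached as far as the arm can. A call is refused whole if a number of a shift passes 0.0625 or a number of a turn 10.7, either way. A call with a gripper value outside its range is refused whole. The fingers move at their own pace and stop on an object; "squeeze" is the grip in N (left out, the last holds). Time passes only in rows, so rows that do not move let the fingers close. It gives the time, the measured TCP pose, the force, the opening and the grip force at its end, in the units of the state.
- arm.get_state(): the state, without advancing time (a new reading comes with each control period).
- arm.grab_frame(name): name is "scene" or "top" or "wrist"; returns (picture, depth): 400x640x3 uint8, blue, green, red; 400x640 float32, m along the optical axis (not along the pixel's ray), 0 where there is no reading.
- arm.camera_model(name): a dict with "mtx" (3x3 intrinsics, pixels), "k1" (the pictures are not rectified: a ray, as slopes to the right and down, at radius r is drawn at 1 + k1 r^2 times it, then the intrinsics apply), "camera_from_world" (4x4, takes a point from world to camera coordinates); the wrist camera has in their place "mount" (4x4, takes a point from camera to tool coordinates, whose origin is the TCP and whose axes are the flange's). Camera axes: x right, y down, z forward; pixel columns grow to the right and rows downward; lengths in m; the calibration is good to about 2 mm. A picture is of the moment at which its call begins: read the wrist's pose just before it. camera_model takes no time and is no camera call.
- arm.job_done(): hands the job in; it is judged then, once.
The state is a dict: "t": time; "q": joint angles; "qd": joint speeds; "joint_efforts": joint torques, N m; "eef_pos": TCP position; "ee_rot": TCP orientation; "force": force on the tool from outside, world axes, zero at the start; "moment": the same for the moment, N m; "width": finger opening in m; "gripper_force": force on a finger pad.
Only numpy, scipy, OpenCV 4.12 (cv2) and the standard library are available. Lean on these libraries where they do the work, as an engineer would, in place of code of your own. Each camera call takes 0.05 s, during which the arm holds its last target. There are 200 camera calls.

## Working session

There is one attempt and no reset: what is moved stays moved. The work goes in short steps, Python scripts to look and compute and a tool call to move; the robot and the scene stay as the last step left them, time stands still between calls to the robot, and variables do not carry over. Pictures are saved under pics/ and viewed, at most 10 in all, crops included, and the job is handed in when it is done.

Besides the shell and the picture viewer there is one more tool, called after "Request:" as name(argument=value, ...) on one line, values as JSON. move_arm: Moves the arm, as the interface text tells. Its arguments: {"type":"object","properties":{"rows":{"type":"string"},"squeeze":{"type":"number"}},"required":["rows"]}

```bash
mkdir -p pics; cat > h.py <<'E'
import numpy as np,cv2
from station import arm
def ray(name,uv,T=None):
    """world origin and direction of pixel"""
    m=arm.camera_model(name);K=np.array(m["mtx"]);k=m["k1"]
    p=cv2.undistortPoints(np.array([[uv]],float),K,np.array([k,0,0,0.]))[0,0]
    d=np.array([p[0],p[1],1.])
    if name=="wrist": M=T@np.array(m["mount"])
    else: M=np.linalg.inv(np.array(m["camera_from_world"]))
    return M[:3,3],M[:3,:3]@d
def onz(name,uv,z,T=None):
    o,d=ray(name,uv,T);return o+d*(z-o[2])/d[2]
def atdepth(name,uv,dep,T=None):
    o,d=ray(name,uv,T);return o+d*dep
def toolT():
    from scipy.spatial.transform import Rotation as R
    s=arm.get_state();T=np.eye(4);T[:3,3]=s["eef_pos"]
    r=np.array(s["ee_rot"]);T[:3,:3]=R.from_euler("xyz",r).as_matrix() if r.size==3 else r
    return T
E
python3 - <<'E'
from h import *
s=arm.get_state();print(s)
for n in("scene","top"):
    p,d=arm.grab_frame(n);cv2.imwrite(f"pics/{n}0.png",p);np.savez(f"{n}0.npz",p=p,d=d)
    m=arm.camera_model(n);print(n,np.linalg.inv(np.array(m["camera_from_world"]))[:3].round(3).tolist())
print(arm.camera_model("wrist"),arm.finger_overhang)
E
```

```text
{'t': 0.0, 'q': array([-9.08905177e-01,  3.59384066e-01,  1.10612423e-02, -3.27870046e-04,
       -1.22407071e+00, -2.88091381e-01]), 'qd': array([ 0.00041201,  0.00080079, -0.00075657, -0.00020829,  0.00148001,
       -0.00120883]), 'joint_efforts': array([-7.79694947e-04, -5.82713628e+01,  2.93061000e+01,  6.99689358e+00,
        6.90556102e-03, -1.58776083e-04]), 'eef_pos': array([ 0.24627753, -0.62797136,  0.23362954]), 'ee_rot': array([ 3.13997370e+00, -1.58327092e-04, -2.76790442e+00]), 'force': array([ 0.41074538, -0.48764389,  0.38314646]), 'moment': array([-0.00120949, -0.01346493,  0.01583017]), 'gripper_force': 0.0, 'width': 0.08752898953333814}
scene [[-0.71, 0.477, -0.518, 1.037], [0.703, 0.46, -0.542, 0.523], [-0.02, -0.749, -0.662, 0.784]]
top [[0.015, -0.984, 0.18, 0.377], [-1.0, -0.014, 0.007, 0.005], [-0.005, -0.18, -0.984, 0.967]]
{'mtx': array([[313.58911525,   0.        , 320.55742586],
       [  0.        , 313.58911525, 199.49863191],
       [  0.        ,   0.        ,   1.        ]]), 'k1': -0.027934223601445037, 'mount': array([[-7.96690651e-04, -9.54685112e-01, -2.97616705e-01,
         8.13741561e-02],
       [ 9.99999650e-01, -6.84231379e-04, -4.82045730e-04,
        -9.71530400e-04],
       [ 2.56563193e-04, -2.97616985e-01,  9.54685322e-01,
        -1.49861358e-01],
       [ 0.00000000e+00,  0.00000000e+00,  0.00000000e+00,
         1.00000000e+00]])} 0.008
```

View pics/scene0.png

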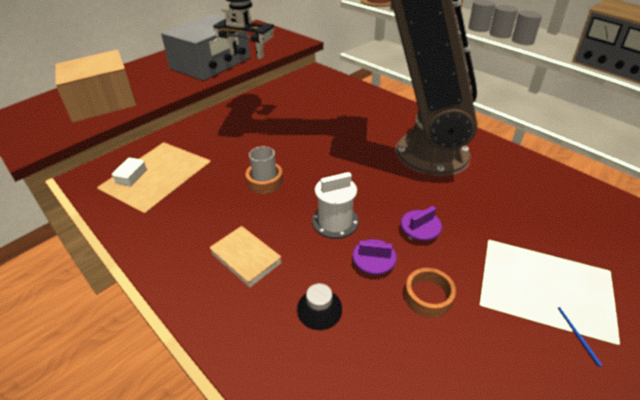

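View pics/top0.png

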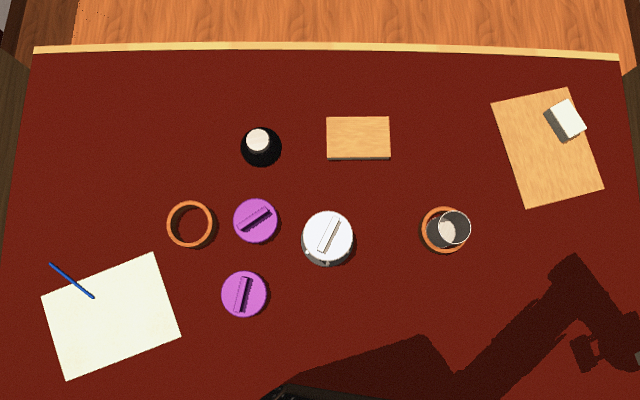

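The scene shows the pot with its aluminium lid at scene (336,190) / top (327,237). The empty rest is at scene (430,292) / top (190,224), and the tin stands in the rest at scene (263,175) / top (445,230). There are purple look-alikes at top (255,220) and (244,294). The speaker is at top (260,145) and the book at (358,137). The target is the silver lid, because it sits on the pot.

```bash
cat > m.py <<'E'
from h import *
def cloud(n,p,d,T=None):
    m=arm.camera_model(n);v,u=np.mgrid[:400,:640]
    q=cv2.undistortPoints(np.stack([u,v],-1).reshape(-1,1,2).astype(float),np.array(m["mtx"]),np.array([m["k1"],0,0,0.])).reshape(400,640,2)
    c=np.dstack([q,np.ones((400,640))])*d[...,None]
    M=T@np.array(m["mount"]) if n=="wrist" else np.linalg.inv(np.array(m["camera_from_world"]))
    return c@M[:3,:3].T+M[:3,3]
def circ(P):
    A=np.c_[2*P[:,:2],np.ones(len(P))];s=np.linalg.lstsq(A,(P[:,:2]**2).sum(1),rcond=None)[0]
    return s[:2],np.sqrt(s[2]+s[0]**2+s[1]**2)
E
python3 - <<'E'
from m import *
boxes={"top":{"pot":(295,195,362,275),"rest":(160,195,220,255)},"scene":{"pot":(305,165,365,240),"rest":(400,265,460,320)}}
for n in("top","scene"):
    z=np.load(n+"0.npz");p,d=z["p"],z["d"];X=cloud(n,p,d);hsv=cv2.cvtColor(p,cv2.COLOR_BGR2HSV)
    def sub(b):
        x0,y0,x1,y1=boxes[n][b];k=np.zeros((400,640),bool);k[y0:y1,x0:x1]=1;return k&(d>0)
    k=sub("pot");b=X[k&(X[...,2]>.146)]
    r=cv2.minAreaRect((b[:,:2]*1000).astype(np.float32));print(n,"bar z",np.percentile(b[:,2],[5,50,95]).round(4),"n",len(b),r)
    e=X[k&(X[...,2]>.11)&(X[...,2]<.125)];h=cv2.minEnclosingCircle((e[:,:2]*1000).astype(np.float32));print(" disc z",np.median(e[:,2]),h)
    k=sub("rest")&(hsv[...,0]<18)&(hsv[...,0]>5)&(hsv[...,1]>100)&(p[...,2]>120);e=X[k&(X[...,2]>.03)&(X[...,2]<.06)]
    print(" rest",len(e),np.percentile(e[:,2],[5,50,95]).round(4),circ(e),cv2.minEnclosingCircle((e[:,:2]*1000).astype(np.float32)))
    t=X[(X[...,2]>-.01)&(X[...,2]<.01)];print(" bench",np.median(t[:,2]))
p=np.load("top0.npz")["p"];cv2.imwrite("pics/crop.png",cv2.resize(p[180:310,160:370],None,fx=3.8,fy=3.8,interpolation=cv2.INTER_CUBIC))
E
```

```text
top bar z [0.1526 0.1549 0.1572] n 264 ((459.0620422363281, -8.854019165039062), (13.941054344177246, 73.6685791015625), 63.38557052612305)
 disc z 0.11716652706479441 ((459.1402587890625, -8.570056915283203), 51.78419876098633)
 rest 534 [0.0365 0.0393 0.042 ] (array([0.48915922, 0.3071083 ]), np.float64(0.04886929020268894)) ((489.0060729980469, 308.0166015625), 54.38922119140625)
 bench -0.0006014610546112853
scene bar z [0.1473 0.1536 0.156 ] n 181 ((459.7239074707031, -8.554492950439453), (17.38446044921875, 76.55795288085938), 64.6559829711914)
 disc z 0.11668504430468313 ((460.7852783203125, -8.090089797973633), 52.748294830322266)
 rest 612 [0.0342 0.0383 0.0409] (array([0.49046556, 0.30787899]), np.float64(0.049255651573291225)) ((490.1135559082031, 307.36328125), 55.202369689941406)
 bench -0.0011827311097349913
```

View pics/crop.png

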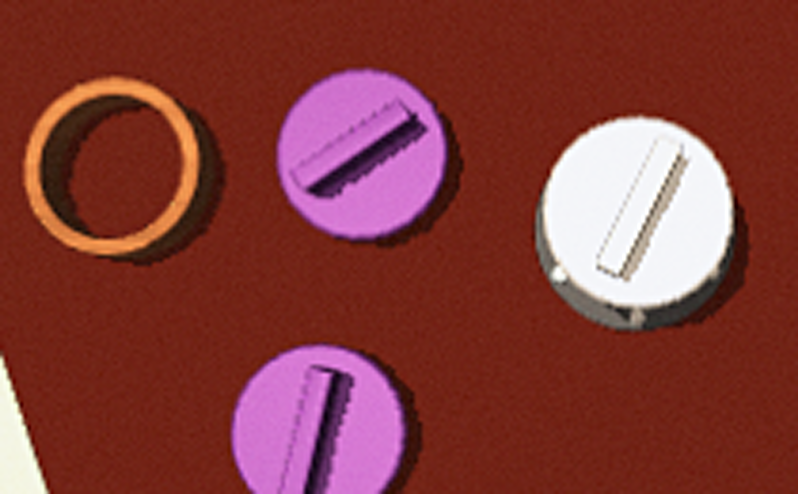

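The crop confirms it: the silver lid sits on the bolted pot foot, and the loose purple lids are decoys. The empty ring at crop (112,165) is the target rest. Approaching at height.

Request:
move_arm(rows="0 0 0 -0.0385 0.0453 0 0.0876;0 0 0 -0.0385 0.0453 0 0.0876;0 0 0 -0.0385 0.0453 0 0.0876;0 0 0 -0.0385 0.0453 0 0.0876;0 0 0 -0.0385 0.0453 0 0.0876;0 0 0 -0.0385 0.0453 0 0.0876;0 0 0 -0.0385 0.0453 0 0.0876;0 0 0 -0.0385 0.0453 0 0.0876")

```text
t: 1.1
eef_pos: [0.401, -0.1767, 0.2346]
ee_rot: [-3.141, 0.0, -2.768]
force: [1.0, -0.6, 0.4]
width: 0.0871
gripper_force: 0.0
```

Request:
move_arm(rows="0 0 0 -0.0385 0.0453 0 0.0876;0 0 0 -0.0385 0.0453 0 0.0876;0 0 0 -0.0385 0.0453 0 0.0876;0 0 -10.5 0 0 0 0.0876;0 0 -10.5 0 0 0 0.0876;0 0 -10.5 0 0 0 0.0876;0 0 -10.5 0 0 0 0.0876;0 0 -10.5 0 0 0 0.0876")

```text
t: 2.1
eef_pos: [0.4585, -0.0098, 0.2343]
ee_rot: [3.141, -0.0, -1.845]
force: [0.3, -0.5, -0.3]
width: 0.088
gripper_force: 0.0
```

Request:
move_arm(rows="0 0 -10.5 0 0 0 0.0876;0 0 -10.5 0 0 0 0.0876;0 0 -10.5 0 0 0 0.0876;0 0 -10.5 0 0 0 0.0876;0 0 -10.5 0 0 0 0.0876;0 0 -10.5 0 0 0 0.0876;0 0 -10.5 0 0 0 0.0876;0 0 0 0 0 0 0.0876")

```text
t: 3.1
eef_pos: [0.4585, -0.0099, 0.2344]
ee_rot: [3.141, 0.0, -0.57]
force: [-0.4, -0.2, -0.7]
width: 0.0876
gripper_force: 0.0
```

```bash
cat > w.py <<'E'
from m import *
import sys
s=arm.get_state();T=toolT();p,d=arm.grab_frame("wrist");cv2.imwrite(f"pics/{sys.argv[1]}.png",p);np.savez(sys.argv[1]+".npz",p=p,d=d,T=T)
print(s["q"].round(3),s["eef_pos"].round(4),np.degrees(s["ee_rot"]).round(2),s["force"].round(1),s["t"])
E
python3 w.py w1; python3 - <<'E'
from m import *
z=np.load("w1.npz");X=cloud("wrist",z["p"],z["d"],z["T"]);d=z["d"]
k=(d>0)&(np.hypot(X[...,0]-.459,X[...,1]+.009)<.07)
b=X[k&(X[...,2]>.148)&(X[...,2]<.165)];print(len(b),np.percentile(b[:,2],[5,50,95]),cv2.minAreaRect((b[:,:2]*1000).astype(np.float32)))
e=X[k&(X[...,2]>.11)&(X[...,2]<.125)];print(np.median(e[:,2]),cv2.minEnclosingCircle((e[:,:2]*1000).astype(np.float32)))
E
```

```text
[ 0.41  -0.006 -0.442 -0.    -1.135  0.591] [ 0.4585 -0.0099  0.2344] [ 1.7998e+02  2.0000e-02 -3.2660e+01] [-0.4 -0.2 -0.7] 3.1
1689 [0.15399614 0.15554149 0.15666318] ((458.2843322753906, -10.028715133666992), (14.062599182128906, 75.72230529785156), 64.39535522460938)
0.11765310641504617 ((457.98638916015625, -9.987476348876953), 52.1520881652832)
```

View pics/w1.png

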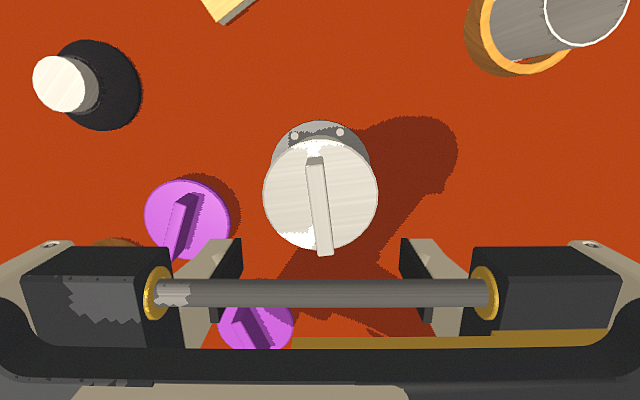

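The wrist view shows the lid bar at about (318,205), centred under the tool. Its centre measures (0.4583, -0.0100), yaw -25.7°, top at 0.156. The empty rest lies out of view beyond the left finger. Descending to grip.

Request:
move_arm(rows="0 0 -7 0 0 0 0.0876;0 0 0 0 0 0.04 0.0876;0 0 0 0 0 0.03 0.0876;0 0 0 0 0 0.02 0.0876;0 0 0 0 0 0.013 0.0876;0 0 0 0 0 0 0.0876")

```text
t: 3.9
eef_pos: [0.4584, -0.01, 0.131]
ee_rot: [3.14, 0.001, -0.448]
force: [0.7, -0.0, 0.2]
width: 0.0872
gripper_force: 0.0
```

Request:
move_arm(rows="0 0 0 0 0 0 0.012;0 0 0 0 0 0 0.012;0 0 0 0 0 0 0.012;0 0 0 0 0 0 0.012;0 0 0 0 0 0 0.012;0 0 0 0 0 0 0.012;0 0 0 0 0 0 0.012;0 0 0 0 0 0 0.012", squeeze=50)

```text
t: 4.9
eef_pos: [0.4588, -0.0098, 0.1316]
ee_rot: [-3.142, -0.0, -0.446]
force: [0.7, 1.7, 0.3]
width: 0.0147
gripper_force: 0.5
```

```bash
cat > s.py <<'E'
from h import *
s=arm.get_state();print(s["t"],s["eef_pos"].round(4),np.degrees(s["ee_rot"]).round(2),"F",s["force"].round(1),"M",s["moment"].round(2),s["width"],s["gripper_force"],s["q"].round(2))
E
python3 s.py
```

```text
4.9 [ 0.4588 -0.0098  0.1316] [-180.     -0.    -25.58] F [0.7 1.7 0.3] M [0.34 0.11 0.  ] 0.014704718092755406 0.5397021397948265 [ 0.41  0.1  -0.59 -0.   -0.88  0.71]
```

Closing has just made contact, so I let the grip build and then test a small turn.

Request:
move_arm(rows="0 0 0 0 0 0 0.01;0 0 0 0 0 0 0.01;0 0 0 0 0 0 0.01", squeeze=50)

```text
t: 5.28
eef_pos: [0.4588, -0.0098, 0.1316]
ee_rot: [-3.141, -0.0, -0.447]
force: [1.3, 0.3, -0.6]
width: 0.0136
gripper_force: 50.0
```

```bash
python3 s.py
```

```text
5.275 [ 0.4588 -0.0098  0.1316] [-179.99   -0.    -25.58] F [ 1.3  0.3 -0.6] M [ 0.12 -0.01 -0.01] 0.013620417533307064 49.99983072280884 [ 0.41  0.1  -0.59 -0.   -0.88  0.71]
```

Request:
move_arm(rows="0 0 -3 0 0 0 0.01;0 0 -3 0 0 0 0.01;0 0 -3 0 0 0 0.01;0 0 0 0 0 0 0.01")

```text
t: 5.78
eef_pos: [0.4585, -0.0104, 0.1316]
ee_rot: [3.141, 0.0, -0.291]
force: [0.2, -4.0, 1.2]
width: 0.0138
gripper_force: 51.0
```

```bash
python3 s.py
```

```text
5.775 [ 0.4585 -0.0104  0.1316] [ 1.7996e+02  2.0000e-02 -1.6690e+01] F [ 0.2 -4.   1.2] M [-1.72  0.03 -1.08] 0.013757160364323881 51.00281774997711 [ 0.41  0.1  -0.59  0.   -0.88  0.87]
```

The resisting moment is -1.08 N·m after +9° of yaw, well above the 0.4 that marks free turning, so that way looks blocked. Trying the other way.

Request:
move_arm(rows="0 0 4.5 0 0 0 0.01;0 0 4.5 0 0 0 0.01;0 0 0 0 0 0 0.01")

```text
t: 6.15
eef_pos: [0.4587, -0.0097, 0.1316]
ee_rot: [-3.141, 0.0, -0.447]
force: [0.4, -0.0, -1.3]
width: 0.0139
gripper_force: 50.0
```

```bash
python3 s.py
```

```text
6.15 [ 0.4587 -0.0097  0.1316] [-179.99    0.    -25.59] F [ 0.4 -0.  -1.3] M [-0.16  0.15 -0.08] 0.013868220485641172 50.00247538089752 [ 0.41  0.1  -0.59 -0.   -0.88  0.71]
```

Request:
move_arm(rows="0 0 4 0 0 0 0.01;0 0 4 0 0 0 0.01;0 0 4 0 0 0 0.01;0 0 4 0 0 0 0.01;0 0 0 0 0 0 0.01")

```text
t: 6.78
eef_pos: [0.4588, -0.0097, 0.1316]
ee_rot: [-3.141, 0.0, -0.724]
force: [-0.5, -0.2, 1.4]
width: 0.0138
gripper_force: 50.0
```

```bash
python3 s.py
```

```text
6.775 [ 0.4588 -0.0097  0.1316] [-179.99    0.    -41.48] F [-0.5 -0.2  1.4] M [ 0.02  0.12 -0.04] 0.01383380806435693 50.00211954116821 [ 0.41  0.1  -0.59 -0.   -0.88  0.44]
```

It turns freely this way with almost no moment. Continuing to about 88° from shut.

Request:
move_arm(rows="0 0 8 0 0 0 0.01;0 0 8 0 0 0 0.01;0 0 8 0 0 0 0.01;0 0 8 0 0 0 0.01;0 0 8 0 0 0 0.01;0 0 8 0 0 0 0.01;0 0 8 0 0 0 0.01;0 0 8 0 0 0 0.01")

```text
t: 7.78
eef_pos: [0.4588, -0.0098, 0.1315]
ee_rot: [-3.142, 0.0, -1.844]
force: [0.1, 0.6, 0.5]
width: 0.0139
gripper_force: 50.0
```

Request:
move_arm(rows="0 0 8 0 0 0 0.01;0 0 0 0 0 0 0.01")

```text
t: 8.02
eef_pos: [0.4588, -0.0098, 0.1316]
ee_rot: [-3.142, 0.0, -1.979]
force: [0.2, 0.7, 0.1]
width: 0.0139
gripper_force: 50.0
```

```bash
python3 s.py
```

```text
8.025 [ 0.4588 -0.0098  0.1316] [-1.8000e+02  1.0000e-02 -1.1341e+02] F [0.2 0.7 0.1] M [ 0.08  0.01 -0.04] 0.01393090648977743 50.00240921974182 [ 0.41  0.1  -0.59 -0.   -0.88 -0.82]
```

Request:
move_arm(rows="0 0 0 0 0 -0.005 0.01;0 0 0 0 0 -0.005 0.01;0 0 0 0 0 0 0.01")

```text
t: 8.4
eef_pos: [0.459, -0.0097, 0.142]
ee_rot: [-3.141, 0.001, -1.981]
force: [0.4, 0.0, -2.8]
width: 0.0136
gripper_force: 50.0
```

```bash
python3 s.py
```

```text
8.4 [ 0.459  -0.0097  0.142 ] [-1.7997e+02  3.0000e-02 -1.1352e+02] F [ 0.4  0.  -2.8] M [ 0.04 -0.01  0.01] 0.013598615074862675 49.99919414520264 [ 0.41  0.09 -0.58 -0.   -0.9  -0.82]
```

The lid has lifted 10 mm with only its weight on the wrist, so it is free. Raising further, then checking how it sits in the grip.

Request:
move_arm(rows="0 0 0 0 0 -0.015 0.01;0 0 0 0 0 -0.02 0.01;0 0 0 0 0 -0.02 0.01;0 0 0 0 0 -0.02 0.01;0 0 0 0 0 0 0.01")

```text
t: 9.02
eef_pos: [0.4595, -0.0096, 0.2176]
ee_rot: [-3.14, 0.002, -1.982]
force: [-0.1, -0.3, -3.8]
width: 0.0137
gripper_force: 50.0
```

```bash
python3 s.py; cat > lid.py <<'E'
from m import *
import sys
c=arm.get_state()["eef_pos"]
for n in("top","scene"):
    p,d=arm.grab_frame(n);cv2.imwrite(f"pics/{n}{sys.argv[1]}.png",p);np.savez(f"{n}{sys.argv[1]}.npz",p=p,d=d)
    X=cloud(n,p,d);zt=c[2]-.0136
    e=X[(d>0)&(np.hypot(X[...,0]-c[0],X[...,1]-c[1])<.075)&(abs(X[...,2]-zt)<.008)]
    if len(e)<30: print(n,len(e));continue
    A=np.c_[e[:,:2]-c[:2],np.ones(len(e))];print(n,len(e),np.median(e[:,2]),"plane",np.linalg.lstsq(A,e[:,2],rcond=None)[0].round(4),cv2.minEnclosingCircle((e[:,:2]*1000).astype(np.float32)))
E
python3 lid.py 2
```

```text
9.025 [ 0.4595 -0.0096  0.2176] [-1.7988e+02  1.2000e-01 -1.1355e+02] F [-0.1 -0.3 -3.8] M [ 0.07 -0.01 -0.04] 0.01369099482729012 49.999253153800964 [ 0.41  0.01 -0.47  0.   -1.09 -0.82]
top 154 0.2030608476855067 plane [0.0248 0.0032 0.204 ] ((430.279541015625, -15.999045372009277), 39.76443862915039)
scene 679 0.201708848412682 plane [-0.0096 -0.0047  0.202 ] ((461.63580322265625, -7.681856155395508), 52.38654327392578)
```

View pics/scene2.png

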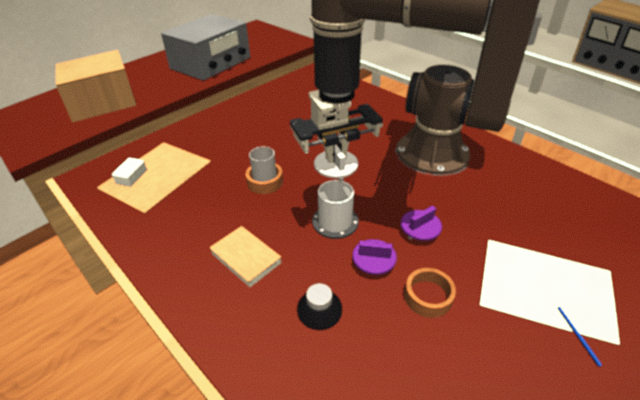

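The lid hangs level and centred on the tool over the open pot, at scene (337,163). Next I carry it past the empty rest, so the wrist camera can see the ring beside the lid.

Request:
move_arm(rows="0 0 0 -0.025 0.0062 0 0.01;0 0 0 -0.049 0.0123 0 0.01;0 0 0 -0.049 0.0123 0 0.01;0 0 0 -0.049 0.0123 0 0.01;0 0 0 -0.049 0.0123 0 0.01;0 0 0 -0.049 0.0123 0 0.01;0 0 0 -0.049 0.0123 0 0.01;0 0 0 -0.049 0.0123 0 0.01")

```text
t: 10.12
eef_pos: [0.521, 0.3656, 0.2147]
ee_rot: [3.141, -0.002, -1.982]
force: [0.4, -1.0, -2.9]
width: 0.0136
gripper_force: 50.0
```

Request:
move_arm(rows="0 0 0 -0.025 0.0062 0 0.01;0 0 0 0 0 0 0.01;0 0 0 0 0 0 0.01")

```text
t: 10.5
eef_pos: [0.5251, 0.3891, 0.215]
ee_rot: [3.141, -0.002, -1.982]
force: [0.7, -0.9, -3.2]
width: 0.0139
gripper_force: 50.0
```

```bash
python3 w.py w3; python3 - <<'E'
from m import *
z=np.load("w3.npz");p,d=z["p"],z["d"];X=cloud("wrist",p,d,z["T"]);hsv=cv2.cvtColor(p,cv2.COLOR_BGR2HSV)
k=(d>0)&(np.hypot(X[...,0]-.489,X[...,1]-.307)<.075)
e=X[k&(X[...,2]>.034)&(X[...,2]<.046)];print(len(e),np.percentile(e[:,2],[5,50,95]),circ(e),cv2.minEnclosingCircle((e[:,:2]*1000).astype(np.float32)))
print("bench",np.median(X[k&(abs(X[...,2])<.01)][:,2]))
# colour-only edge circles via ray casting
m=(k&(X[...,2]>.03)).astype(np.uint8)
E
```

```text
[ 0.935  0.337 -0.065 -0.    -1.171 -1.347] [0.5251 0.3891 0.215 ] [ 1.7995e+02 -1.4000e-01 -1.1357e+02] [ 0.7 -0.9 -3.2] 10.5
3425 [0.037415   0.03948038 0.04079482] (array([0.48772537, 0.30641142]), np.float64(0.04862693495498844)) ((487.6313781738281, 306.2733154296875), 53.94673538208008)
bench -0.00028181967163354305
```

View pics/w3.png

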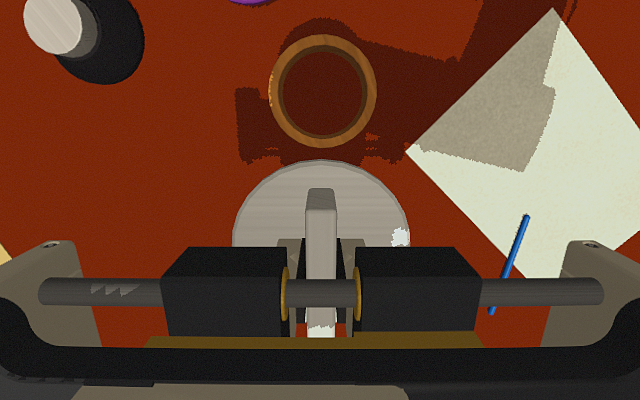

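The ring is at wrist (322,91), beside the held lid. Centre measures (0.4877, 0.3064), top at 0.040. I'll fit the lid's disc in the same picture to get its offset from the tool.

```bash
python3 - <<'E'
from m import *
z=np.load("w3.npz");p,d,T=z["p"],z["d"],z["T"];X=cloud("wrist",p,d,T)
k=((d>0)&(abs(X[...,2]-.2015)<.005)&(np.hypot(X[...,0]-.525,X[...,1]-.389)<.065)).astype(np.uint8)
print("disc z",np.median(X[k>0][:,2]))
zt=np.median(X[k>0][:,2])
# upper arc pixels, columns 240..400
P=[]
for u in range(245,398,3):
    v=np.nonzero(k[:,u])[0]
    if len(v): P.append(onz("wrist",(u,v[0]-.5),zt,T))
P=np.array(P);c,r=circ(P);print(c,r)
from scipy.optimize import least_squares
c=least_squares(lambda c:np.hypot(*(P[:,:2]-c).T)-.052,c).x
g=np.linalg.inv(T)@np.r_[c,zt,1];print("lid in tool",g[:3].round(4))
D=np.array([.4877,.3064])-c
print("shift tool xy",(T[:3,:3].T@np.r_[D,0]).round(4))
E
```

```text
disc z 0.20108448592797679
[0.52464487 0.38697204] 0.05068292749572825
lid in tool [ 0.0006 -0.0004  0.0139]
shift tool xy [0.0901 0.0016 0.0002]
```

Request:
move_arm(rows="0 0 0 0.03 0.0016 0 0.01;0 0 0 0.03 0 0 0.01;0 0 0 0.03 0 0 0.01;0 0 0 0 0 0.03 0.01;0 0 0 0 0 0.04 0.01;0 0 0 0 0 0.03 0.01;0 0 0 0 0 0.01 0.01;0 0 0 0 0 0 0.01")

```text
t: 11.55
eef_pos: [0.4884, 0.3074, 0.1068]
ee_rot: [-3.141, -0.0, -1.983]
force: [0.8, 0.1, -3.2]
width: 0.0139
gripper_force: 50.0
```

```bash
python3 s.py; python3 - <<'E'
from h import *
T=toolT();l=T@[.0006,-.0004,.0139,1];print(l,"err tool",(T[:3,:3].T@(np.array([.4877,.3064,.048])-l[:3])).round(4))
E
```

```text
11.55 [0.4884 0.3074 0.1068] [-1.7999e+02 -3.0000e-02 -1.1360e+02] F [ 0.8  0.1 -3.2] M [-0.04  0.06 -0.02] 0.013881412208343548 49.99917268753052 [ 0.9   0.31 -0.37  0.   -0.88 -1.31]
[0.48849715 0.3067085  0.09287241 1.        ] err tool [0.0006 0.0006 0.0449]
```

Request:
move_arm(rows="0 0 0 0.0005 0.0005 0.012 0.01;0 0 0 0 0 0.012 0.01;0 0 0 0 0 0.01 0.01;0 0 0 0 0 0.005 0.01;0 0 0 0 0 0.003 0.01;0 0 0 0 0 0 0.01")

```text
t: 12.3
eef_pos: [0.4876, 0.3076, 0.0645]
ee_rot: [3.142, -0.0, -1.982]
force: [-0.4, -1.0, -2.1]
width: 0.0141
gripper_force: 50.0
```

```bash
python3 s.py
```

```text
12.3 [0.4876 0.3076 0.0645] [ 1.8000e+02 -1.0000e-02 -1.1358e+02] F [-0.4 -1.  -2.1] M [0.   0.04 0.03] 0.01407930595737092 49.99926745891571 [ 0.9   0.36 -0.42  0.   -0.79 -1.31]
```

Request:
move_arm(rows="0 0 0 0 0 0.001 0.01;0 0 0 0 0 0.001 0.01;0 0 0 0 0 0 0.01")

```text
t: 12.68
eef_pos: [0.4876, 0.3076, 0.0626]
ee_rot: [-3.142, 0.0, -1.982]
force: [0.1, -0.4, -3.1]
width: 0.0138
gripper_force: 50.0
```

```bash
python3 s.py
```

```text
12.675 [0.4876 0.3076 0.0626] [-1.8000e+02  1.0000e-02 -1.1358e+02] F [ 0.1 -0.4 -3.1] M [ 0.05  0.04 -0.  ] 0.01378664714846013 49.9991512298584 [ 0.9   0.37 -0.42  0.   -0.79 -1.31]
```

Request:
move_arm(rows="0 0 0 0 0 0.0005 0.01;0 0 0 0 0 0.0005 0.01;0 0 0 0 0 0 0.01")

```text
t: 13.05
eef_pos: [0.4876, 0.3077, 0.0616]
ee_rot: [-3.142, 0.0, -1.982]
force: [0.7, -0.4, -2.4]
width: 0.0136
gripper_force: 50.0
```

```bash
python3 s.py
```

```text
13.05 [0.4876 0.3077 0.0616] [-1.8000e+02  1.0000e-02 -1.1359e+02] F [ 0.7 -0.4 -2.4] M [0.01 0.1  0.02] 0.013643729047690732 49.999439120292664 [ 0.9   0.37 -0.42 -0.   -0.78 -1.31]
```

Request:
move_arm(rows="0 0 0 0 0 0.0005 0.01;0 0 0 0 0 0.0005 0.01;0 0 0 0 0 0 0.01")

```text
t: 13.42
eef_pos: [0.4876, 0.3077, 0.0616]
ee_rot: [-3.141, 0.0, -1.982]
force: [-3.8, -2.2, 7.6]
width: 0.0136
gripper_force: 50.0
```

```bash
python3 s.py
```

```text
13.425 [0.4876 0.3077 0.0616] [-1.7998e+02  2.0000e-02 -1.1356e+02] F [-3.8 -2.2  7.6] M [-0.57  1.58 -0.04] 0.01362269118513614 50.00183165073395 [ 0.9   0.37 -0.42  0.   -0.78 -1.31]
```

Contact at z 0.0616 as predicted, with the disc seated. I ease the pressure off, release and rise straight up.

Request:
move_arm(rows="0 0 0 0 0 -0.0007 0.01;0 0 0 0 0 0 0.018;0 0 0 0 0 0 0.025;0 0 0 0 0 0 0.04;0 0 0 0 0 0 0.05;0 0 0 0 0 0 0.05")

```text
t: 14.18
eef_pos: [0.4876, 0.3076, 0.0612]
ee_rot: [3.142, -0.0, -1.982]
force: [0.5, 0.2, 0.8]
width: 0.0477
gripper_force: 0.0
```

```bash
python3 s.py
```

```text
14.175 [0.4876 0.3076 0.0612] [ 180.     -0.   -113.58] F [0.5 0.2 0.8] M [0.05 0.06 0.03] 0.047680764795530524 0.0 [ 0.9   0.37 -0.42  0.   -0.78 -1.31]
```

Request:
move_arm(rows="0 0 0 0 0 -0.01 0.05;0 0 0 0 0 -0.03 0.05;0 0 0 0 0 -0.05 0.05;0 0 0 0 0 -0.05 0.05;0 0 0 -0.06 0 0 0.05;0 0 0 -0.04 0 0 0.05;0 0 0 0 0 0 0.05;0 0 0 0 0 0 0.05")

```text
t: 15.18
eef_pos: [0.5273, 0.399, 0.2013]
ee_rot: [3.141, -0.001, -1.982]
force: [-0.3, -0.2, -0.5]
width: 0.0503
gripper_force: 0.0
```

```bash
python3 s.py; python3 w.py w4; python3 - <<'E'
from m import *
z=np.load("w4.npz");p,d,T=z["p"],z["d"],z["T"];X=cloud("wrist",p,d,T)
k=(d>0)&(np.hypot(X[...,0]-.4877,X[...,1]-.3064)<.062)
e=X[k&(abs(X[...,2]-.048)<.006)];A=np.c_[e[:,:2]-[.4877,.3064],np.ones(len(e))]
print(len(e),np.linalg.lstsq(A,e[:,2],rcond=None)[0].round(4),cv2.minEnclosingCircle((e[:,:2]*1000).astype(np.float32)))
E
```

```text
15.175 [0.5273 0.399  0.2013] [ 1.7999e+02 -3.0000e-02 -1.1358e+02] F [-0.3 -0.2 -0.5] M [0.   0.09 0.03] 0.050262664081787284 0.0 [ 0.94  0.36 -0.07 -0.   -1.15 -1.35]
[ 0.942  0.358 -0.067 -0.    -1.147 -1.353] [0.5273 0.399  0.2013] [ 1.7999e+02 -3.0000e-02 -1.1358e+02] [-0.3 -0.2 -0.5] 15.175
8832 [-0.0002 -0.0006  0.0476] ((487.7037658691406, 307.21051025390625), 52.10238265991211)
```

View pics/w4.png

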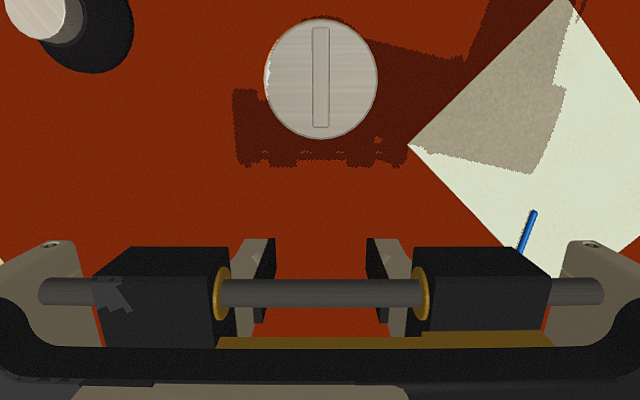

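The lid lies at wrist (321,78) on the rest, flat (tilt under 0.001) with its top at 0.0476. It is centred within 1 mm, grip up, and the robot is clear of it.

```bash
python3 -c "
from station import arm
print(arm.job_done())"
```

```text
the job is handed in; nothing more can be done
None
```

The lid was blocked turning anticlockwise (seen from above) and free clockwise; I unscrewed it, lifted it off and set it flat, grip up, on the empty rest, then let go, touched nothing else and handed the job in at about 15 s.

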